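# Charge the ball bath and hold its sprung cover at the set mark

## Task

Empty all five steel balls from the white beaker into the open feed hopper of the white ball bath without spilling any, and stand the empty beaker back upright on the worktop, let go. Then take the bath's sprung cover by its bar handle and raise it until it lies parallel with the dark set pointer at the bath's left end, so that the basin can be looked into, and finish while still holding it steady there: it shuts if you let go. Keep the cover shut until the beaker has been put down, do not shift the pointer, and leave the timer and the dish lying in front of the bath where they are.

Things in the scene. Friction and masses are not known exactly. Their poses are not given: they have to be found in the camera images.
- bath: white ball bath, 140 mm deep (x), 260 wide (y), fixed, yaw +-0.25 rad; origin under its centre, -x its front (to the robot), +y left. Right part (y -130 to -15 mm): open hopper, floor sloping left through a gate into the basin. Left part (y -20 to 130): basin, rim 100 mm high, under the sprung cover. Pointer and a steel bow with ticks at the left end (y 133 to 153), up to 235 mm high
- hopper_mouth (a point): centre of the hopper's open mouth, at rim height, 120 mm above the worktop; the opening is 130 mm along x and 105 mm along y, its floor 52 to 78 mm below the rim; axes as the bath's
- cover (a joint): opening angle of the sprung cover, rad: 0 shut, 1.25 fully open; it turns up about its rear edge. Spring and weight pull it shut from every angle, about 3 to 5 N at the bar; let go, it closes
- cover_bar (a point): middle of the cover's handle, a level round bar 10 mm thick along y, on two arms 68 mm apart, 50 mm ahead of the front wall, 108 mm above the worktop when shut, nothing below. Pinch it from above between the arms, one finger in front, one behind; it can turn between the pads. Axes turn with the cover: at 0 as the bath's, at angle t x points to the rear and down by t
- cover_hinge (a point): point on the cover's hinge axis (along y) in line with the bar's middle, 103 mm above the worktop; in the cover's axes the bar lies at x -185 mm, z +5 mm from it
- pointer (a joint): angle of the set pointer, rad, about the same axis and from the same zero as cover (larger is steeper), 0.45 to 0.9, held by friction; the cover is at the mark when both values are equal
- pointer_tip (a point): tip of the set pointer, a dark steel arm 128 mm long and 8 mm wide with a black knob near its tip, pivoting about the hinge axis at the bath's left end, 85 mm left of the cover's middle, 10 mm clear of the cover's edge, in front of the bow with ticks; axes turn with it as the cover's do
- cup: white plastic beaker, open, hollow, round, 62 mm high, 68 mm across the rim, 50 at the foot (60 at 35 mm height), wall and floor 3 mm, 60 to 110 g plus balls; origin under its foot centre, z up its axis. Stands on the worktop right of the bath with five balls in it. Lying level, its wall still falls 8 degrees to the mouth and the balls roll out; gripped too softly it swings in the fingers
- ball_0_center (a point): centre of steel ball 1 of 5, 14 mm across, 11 g, rolling freely; starts loose on the floor of the beaker
- ball_1_center (a point): centre of steel ball 2 of 5, 14 mm across, 11 g, rolling freely; starts loose on the floor of the beaker
- ball_2_center (a point): centre of steel ball 3 of 5, 14 mm across, 11 g, rolling freely; starts loose on the floor of the beaker
- ball_3_center (a point): centre of steel ball 4 of 5, 14 mm across, 11 g, rolling freely; starts loose on the floor of the beaker
- ball_4_center (a point): centre of steel ball 5 of 5, 14 mm across, 11 g, rolling freely; starts loose on the floor of the beaker
- timer: bench timer, 59 x 68 x 24 mm, bystander on the worktop; origin under its centre
- dish: closed round petri dish lying flat in front of the bath, 92 mm across, 15 mm high, bystander; origin under its centre

How it is judged (in metres and radians):
On the way, in this order (a step that is already met when the one before it is completed fails the run):
1. all five balls are inside the bath, the cover still shut (x of ball_0_center in the frame of bath between -0.066 and 0.066 m and y of ball_0_center in the frame of bath between -0.126 and 0.126 m and z of ball_0_center in the frame of bath between 0.012 and 0.098 m and x of ball_1_center in the frame of bath between -0.066 and 0.066 m and y of ball_1_center in the frame of bath between -0.126 and 0.126 m and z of ball_1_center in the frame of bath between 0.012 and 0.098 m and x of ball_2_center in the frame of bath between -0.066 and 0.066 m and y of ball_2_center in the frame of bath between -0.126 and 0.126 m and z of ball_2_center in the frame of bath between 0.012 and 0.098 m and x of ball_3_center in the frame of bath between -0.066 and 0.066 m and y of ball_3_center in the frame of bath between -0.126 and 0.126 m and z of ball_3_center in the frame of bath between 0.012 and 0.098 m and x of ball_4_center in the frame of bath between -0.066 and 0.066 m and y of ball_4_center in the frame of bath between -0.126 and 0.126 m and z of ball_4_center in the frame of bath between 0.012 and 0.098 m and value of joint cover below 0.06 rad), for 0.2 s.
2. the beaker stands upright on the worktop, let go, the cover still shut (height (world z) of cup between -0.006 and 0.006 m and angle between cup's own z axis and vertical below 0.1 rad and contact force between cup and the arm below 0.1 N and contact force between cup and the fingers below 0.1 N and linear speed of cup below 0.03 m/s and value of joint cover below 0.06 rad), for 0.2 s.
At the end, for the whole second after the job is handed in: All five balls lie inside the bath; the beaker stands upright (within 6 degrees) on the worktop, untouched; the cover is within 0.08 rad of the set pointer, still (under 0.08 rad/s), held by the fingers with over 1.5 N and not propped on the beaker (x of ball_0_center in the frame of bath between -0.066 and 0.066 m and y of ball_0_center in the frame of bath between -0.126 and 0.126 m and z of ball_0_center in the frame of bath between 0.012 and 0.098 m and x of ball_1_center in the frame of bath between -0.066 and 0.066 m and y of ball_1_center in the frame of bath between -0.126 and 0.126 m and z of ball_1_center in the frame of bath between 0.012 and 0.098 m and x of ball_2_center in the frame of bath between -0.066 and 0.066 m and y of ball_2_center in the frame of bath between -0.126 and 0.126 m and z of ball_2_center in the frame of bath between 0.012 and 0.098 m and x of ball_3_center in the frame of bath between -0.066 and 0.066 m and y of ball_3_center in the frame of bath between -0.126 and 0.126 m and z of ball_3_center in the frame of bath between 0.012 and 0.098 m and x of ball_4_center in the frame of bath between -0.066 and 0.066 m and y of ball_4_center in the frame of bath between -0.126 and 0.126 m and z of ball_4_center in the frame of bath between 0.012 and 0.098 m and height (world z) of cup between -0.006 and 0.006 m and angle between cup's own z axis and vertical below 0.1 rad and contact force between cup and the arm below 0.1 N and contact force between cup and the fingers below 0.1 N and linear speed of cup below 0.03 m/s and angle between the x axis of cover_bar and the x axis of pointer_tip, either way round below 0.08 rad and value of joint cover above 0.3 rad and velocity of joint cover between -0.08 and 0.08 rad/s and contact force between the fingers and cover above 1.5 N and contact force between cup and cover below 0.1 N); the arm keeps its last pose, push and grip.
It fails at once if the set pointer is shifted (distance of pointer_tip from where it was at the start of the episode above 0.02 m).
It fails at once if the cover is opened before the balls are in the bath and the beaker is put down (value of joint cover above 0.15 rad and (height (world z) of cup above 0.02 m or not ((x of ball_0_center in the frame of bath between -0.066 and 0.066 m and y of ball_0_center in the frame of bath between -0.126 and 0.126 m and z of ball_0_center in the frame of bath between 0.012 and 0.098 m) and (x of ball_1_center in the frame of bath between -0.066 and 0.066 m and y of ball_1_center in the frame of bath between -0.126 and 0.126 m and z of ball_1_center in the frame of bath between 0.012 and 0.098 m) and (x of ball_2_center in the frame of bath between -0.066 and 0.066 m and y of ball_2_center in the frame of bath between -0.126 and 0.126 m and z of ball_2_center in the frame of bath between 0.012 and 0.098 m) and (x of ball_3_center in the frame of bath between -0.066 and 0.066 m and y of ball_3_center in the frame of bath between -0.126 and 0.126 m and z of ball_3_center in the frame of bath between 0.012 and 0.098 m) and (x of ball_4_center in the frame of bath between -0.066 and 0.066 m and y of ball_4_center in the frame of bath between -0.126 and 0.126 m and z of ball_4_center in the frame of bath between 0.012 and 0.098 m)))).
It fails at once if the timer or the dish is shifted more than 30 mm (distance of any of timer, dish from where it was at the start of the episode above 0.03 m).
It also fails if it takes over 69 s, if anything falls off the work surface, if the arm or the gripper's body presses on something with over 40 N, if the wrist force passes 120 N, or if a joint passes its speed limit or range.

## Robot

A 7-joint arm with a two-finger parallel gripper is mounted at the origin on a cart in front of the work surface, level with it; the furniture and walls round the work are solid. World frame = base frame: x ahead of the robot, y to its left, z up, the work surface at z = 0. Lengths are in mm, angles in rad, forces in N, time in s.
With the tool pointing down it reaches from about 400 to 875 mm from the base axis. Payload 4.4 kg.
Tool frame: the origin (TCP) lies midway between the tips of the shut fingers; the grasp point (between the pads) lies 19 mm behind it (ctrl.grip_point_offset is the distance from the TCP to the grasp point, in mm); z points along the fingers, y is the line along which they close (so a half turn about z gives the same grasp; the last joint's range is limited). The gripper opens to 85 mm and grips with 20 to 120 N. Pads are 22 mm wide; open, the fingers measure 114 mm over their backs; the gripper's body (76 mm by 85 mm) begins 54 mm behind the grasp point. The pads swing forward as they close: fully open they stand 13 mm farther back than shut.
Start: joints at [1.225, 0.628, 0.038, 1.517, -0.027, 0.996, -0.02], TCP at [179.534, -624.728, 231.313] pointing down, gripper open.
Joint ranges: [-3.06, 3.06], [-0.37, 2.12], [-1.25, 1.32], [0.18, 2.47], [-1.1, 4.24], [0.23, 1.98], [-2.94, 2.94]. Speed limits (rad/s): [2.57, 2.57, 3.14, 3.14, 3.14, 3.14, 3.14].

## Interface

Orientations are given as [roll, pitch, yaw] about the fixed x, y, z axes, in that order (R = Rz(yaw) Ry(pitch) Rx(roll)).
In Python, from cell import ctrl, vision, job, read_state gives the robot as it stands (ctrl), with the cameras (vision), the job (job) and the readings as plain functions.
- The arm moves only by the shell command python3 nudge.py 'ROWS'. ROWS is a JSON list of rows, 1 to 12 of them, each of 7 numbers: dx, dy, dz in mm, then a rotation vector rx, ry, rz in rad, then the finger opening in mm; each row shifts and turns the commanded pose from where the row before left it, along the tool's axes as they then stand; what a row does not reach is not made up. A row lasts 1/10 s, in which the tool goes at most 50 mm and 0.15 rad, less where a joint would pass 70% of its speed; a pose out of reach is approached as far as the arm can. The fingers move at their own pace and stop on an object; the grip force is fixed at half the most. Time passes only in rows, so rows that do not move let the fingers close. It prints the time, the measured TCP pose, the force, the opening and the grip force at its end.
- read_state(): the state, without advancing time (a new reading comes with each control period).
- vision.get_image(name): name is "scene" or "top"; returns the picture (420x560x3 uint8, blue, green, red); there is no depth.
- vision.calibration(name): a dict with "fx", "fy", "cx", "cy" (pixels), "k1" (the pictures are not rectified: a ray, as slopes to the right and down, at radius r is drawn at 1 + k1 r^2 times it, then the intrinsics apply), "rvec" (rotation vector, rad) and "tvec" (3), from world to camera coordinates, as OpenCV has them. Camera axes: x right, y down, z forward; pixel columns grow to the right and rows downward; lengths in mm; the calibration is good to about 2 mm. A picture is of the moment at which its call begins. calibration takes no time and is no camera call.
- job.finish_job(): hands the job in; it is judged then, once.
The state is a dict: "clock": time; "qpos": joint angles; "qd": joint speeds; "tau": joint torques, N m; "eef_pos": TCP position; "tool_rot": TCP orientation; "force": force on the tool from outside, world axes, zero at the start; "torque": the same for the moment, N m; "width": finger opening in mm; "gripper_force": force on a finger pad.
Only numpy, scipy, OpenCV 4.12 (cv2) and the standard library are available. Lean on these libraries where they do the work, as an engineer would, in place of code of your own. Each camera call takes 0.05 s, during which the arm holds its last target. There are 200 camera calls.

## Working session

There is one attempt and no reset: what is moved stays moved. The work goes in short steps, Python scripts to look and compute and a shell command to move; the robot and the scene stay as the last step left them, time stands still between calls to the robot, and variables do not carry over. Pictures are saved under pics/ and viewed, at most 12 in all, crops included, and the job is handed in when it is done.

```bash
ls; mkdir -p pics
python3 - <<'E'
from cell import ctrl, vision, job, read_state
import cv2
for n in("scene","top"):
    cv2.imwrite(f"pics/{n}0.png",vision.get_image(n)); print(n,vision.calibration(n))
print(read_state(), ctrl.grip_point_offset)
E
```

```text
cell.py
nudge.py
pics
scene {'fx': 383.4390447953129, 'fy': 383.4390447953129, 'cx': 274.76211944751464, 'cy': 206.88934679374387, 'k1': -0.09922963354144397, 'rvec': array([ 0.87969983, -2.4680777 ,  1.12159224]), 'tvec': array([382.10722074, 330.06834381, 709.37359277])}
top {'fx': 502.3044429367587, 'fy': 502.3044429367587, 'cx': 277.5308795154253, 'cy': 212.9382645921986, 'k1': -0.12854659067975838, 'rvec': array([ 2.23525599, -1.961842  ,  0.19970476]), 'tvec': array([ -86.21689358,  553.69929449, 1024.66333082])}
{'clock': 0.1, 'qpos': array([ 1.22518369,  0.62928728,  0.03843899,  1.51827719, -0.02701062,
        0.99630808, -0.01998469]), 'qd': array([-9.13118133e-04, -2.52354244e-03,  1.37993423e-03, -2.34818590e-03,
        6.85746591e-05, -7.90935205e-05,  2.92263899e-04]), 'tau': array([ 3.49309725e-03, -5.64527750e+01,  1.23088628e+00, -1.93971473e+01,
        1.14334573e-02,  5.38582768e-03, -3.54373333e-05]), 'eef_pos': array([ 179.39124752, -624.15978729,  230.4561973 ]), 'tool_rot': array([-3.13983043e+00,  7.65056613e-06,  2.79826629e-01]), 'force': array([ 0.95940705, -0.59254654,  0.31867884]), 'torque': array([ 0.00686919, -0.01227841,  0.04636075]), 'gripper_force': 0.0, 'width': 85.52081407166554} 18.700000000000003
```

View pics/scene0.png

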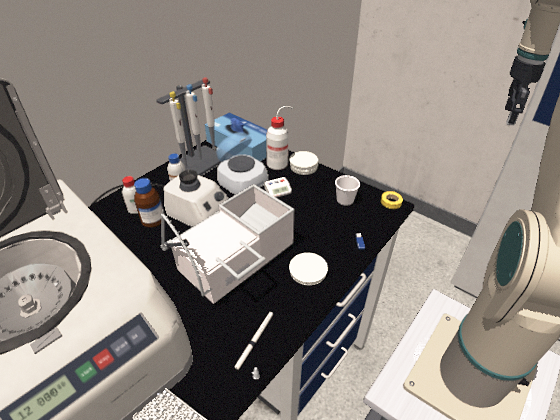

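View pics/top0.png

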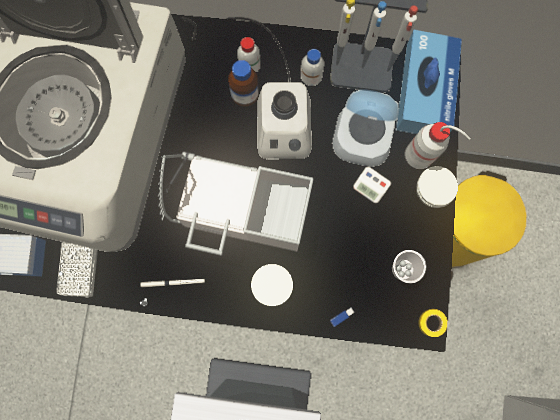

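The top view shows the beaker at (409,266), the dish at (272,285), the timer at (372,185), and the bath spanning about (160–312, 150–250) with its bar near (205,250). I'll zoom in on the bath in both views.

```bash
cat > h.py <<'E'
import numpy as np, cv2
from scipy.spatial.transform import Rotation as R
from cell import ctrl, vision, job, read_state
C={n:vision.calibration(n) for n in("scene","top")}
def cam(n):
    c=C[n]; return np.array([[c["fx"],0,c["cx"]],[0,c["fy"],c["cy"]],[0,0,1.]]),np.array([c["k1"],0,0,0.]),cv2.Rodrigues(c["rvec"])[0],c["tvec"]
def ray(n,uv):
    K,D,Rm,t=cam(n); p=cv2.undistortPoints(np.float64([[uv]]),K,D)[0,0]
    return -Rm.T@t, Rm.T@np.r_[p,1]
def onz(n,uv,z):
    o,d=ray(n,uv); return o+d*(z-o[2])/d[2]
def onplane(n,uv,p0,nrm):
    o,d=ray(n,uv); return o+d*((p0-o)@nrm)/(d@nrm)
def two(a,b):
    o1,d1=ray("top",a);o2,d2=ray("scene",b)
    s=np.linalg.lstsq(np.c_[d1,-d2],o2-o1,rcond=None)[0]; p,q=o1+s[0]*d1,o2+s[1]*d2
    return (p+q)/2,np.linalg.norm(p-q)
def proj(n,P):
    K,D,Rm,t=cam(n); return cv2.projectPoints(np.float64(P).reshape(-1,1,3),cv2.Rodrigues(Rm)[0],t,K,D)[0][:,0]
def pose():
    s=read_state(); return s["eef_pos"],R.from_euler("xyz",s["tool_rot"]),s
E
python3 - <<'E'
import cv2,numpy as np
from h import *
t=cv2.imread("pics/top0.png");s=cv2.imread("pics/scene0.png")
cv2.imwrite("pics/ctop.png",cv2.resize(t[140:260,150:325],None,fx=4.5,fy=4.5,interpolation=2))
cv2.imwrite("pics/cscene.png",cv2.resize(s[180:305,150:310],None,fx=4.5,fy=4.5,interpolation=2))
b=onz("top",(409,266),62);print("cup",b,"dish",onz("top",(272,285),15),"timer",onz("top",(372,185),24))
E
```

```text
cup [ 481.38293071 -304.92815391   62.        ] dish [408.27311828 -21.21003718  15.        ] timer [ 658.87457052 -215.80739561   24.        ]
```

View pics/ctop.png

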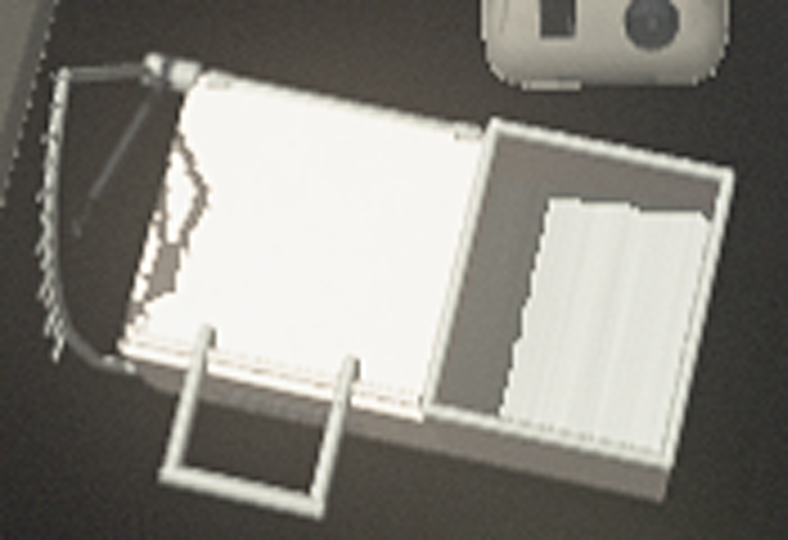

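View pics/cscene.png

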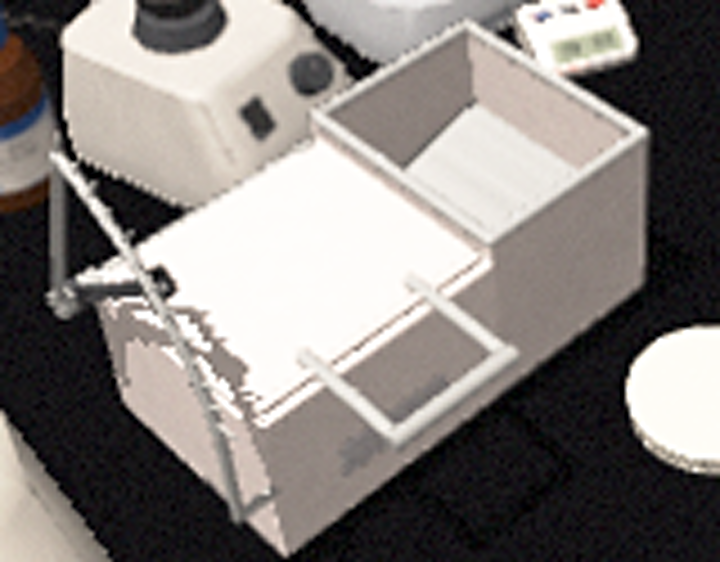

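The crops show the hopper rim corners in ctop at (490,120), (733,172), (668,467) and (428,408). The bar ends are at (165,475) and (322,510), and the pointer runs from (160,90) to (77,234). In cscene the pointer runs from (62,298) to a knob near (165,285).

Run:
```python
from h import *
T=lambda x,y:((x+.5)/4.5-.5+150,(y+.5)/4.5-.5+140)
S=lambda x,y:((x+.5)/4.5-.5+150,(y+.5)/4.5-.5+180)
q=[onz("top",T(*p),120) for p in[(490,120),(733,172),(668,467),(428,408)]]
qs=[onz("scene",S(*p),120) for p in[(315,115),(467,22),(647,130),(493,243)]]
for a,b in zip(q,qs): print(a.round(1),b.round(1))
f=(q[0]-q[3]+q[1]-q[2])[:2]; l=(q[0]-q[1]+q[3]-q[2])[:2]
print("depth/width",np.linalg.norm(f)/2,np.linalg.norm(l)/2,"yaw",np.arctan2(f[1],f[0]),np.arctan2(-l[0],l[1]),"c",np.mean(q,0),np.mean(qs,0))
yaw=(np.arctan2(f[1],f[0])+np.arctan2(-l[0],l[1]))/2
Z=R.from_euler("z",yaw).as_matrix()
h=np.mean(q,0)*[1,1,0]/1
# hopper mouth centre y ~ -(130+15)/2=-72.5
for w,P in(("top",np.mean(q,0)),("scene",np.mean(qs,0))):
  print(w,"bath origin",P-Z@[0,-72.5,120])
o=(np.mean(q,0)+np.mean(qs,0))/2-Z@[0,-72.5,120]
b=[onz("top",T(*p),108) for p in[(165,475),(322,510)]]; print("bar top",b,np.mean(b,0), "rel",Z.T@(np.mean(b,0)-o))
b=[onz("scene",S(*p),108) for p in[(398,437),(510,353)]]; print("bar scene",b,np.mean(b,0),"rel",Z.T@(np.mean(b,0)-o))
# pointer: in plane y=yp of bath
for yp in (138,143,148):
  p0=o+Z@[0,yp,0]
  for n,pts in(("top",[T(160,90),T(77,234)]),("scene",[S(62,298),S(170,284),S(100,290)])):
    X=[Z.T@(onplane(n,p,p0,Z[:,1])-o) for p in pts]
    print(yp,n,[x.round(1) for x in X])
print("tri tip",Z.T@(two(T(77,234),S(172,284))[0]-o),two(T(77,234),S(172,284))[1])
np.savez("bath.npz",o=o,Z=Z); print(o,yaw)
```

```text
[640.1  36.3 120. ] [637.   34.8 120. ]
[629.8 -77.5 120. ] [627.8 -76.7 120. ]
[490.6 -64.6 120. ] [491.4 -66.6 120. ]
[503.2  45.2 120. ] [499.   47.7 120. ]
depth/width 138.4793317005657 112.42588523438644 yaw -0.07899323060615436 -0.10179429432476855 c [565.942529   -15.16577471 120.        ] [563.80175631 -15.18288818 120.        ]
top bath origin [5.72487156e+02 5.70382270e+01 1.42108547e-14]
scene bath origin [5.70346383e+02 5.70211135e+01 1.42108547e-14]
bar top [array([459.13016177, 160.29839796, 108.        ]), array([452.83079333,  87.08533294, 108.        ])] [455.98047755 123.69186545 108.        ] rel [-120.98263962   55.96951498  108.        ]
bar scene [array([459.18301126, 158.42373108, 108.        ]), array([452.90389691,  88.8265514 , 108.        ])] [456.04345409 123.62514124 108.        ] rel [-120.91389696   55.90874813  108.        ]
138 top [array([ 50.7, 138. , 122.9]), array([-37.8, 138. , 191.3])]
138 scene [array([ 92. , 138. ,  76.3]), array([-31.5, 138. , 177. ]), array([ 42.7, 138. , 118.6])]
143 top [array([ 55.9, 143. , 104.1]), array([-34.3, 143. , 173.8])]
143 scene [array([ 79.4, 143. ,  89.5]), array([-41.6, 143. , 188.1]), array([ 31.1, 143. , 130.8])]
148 top [array([ 61. , 148. ,  85.3]), array([-30.8, 148. , 156.3])]
148 scene [array([ 66.8, 148. , 102.6]), array([-51.6, 148. , 199.1]), array([ 19.5, 148. , 143.1])]
tri tip [-36.470516   140.12239189 182.37376644] 1.1772316150306477
[5.71416769e+02 5.70296703e+01 1.42108547e-14] -0.09039376246546146
```

The triangulated tip gives a pointer angle of atan2(79.4, 101.5) ≈ 0.66, and its 128.8 mm length matches. The bath origin is about (571.5, 57) with yaw −0.09. Next I'll refine the cup position and plan the approach: closing line along bath x, with the tool tilted 0.65 rad.

```bash
cat >> h.py <<'E'
b=np.load("bath.npz"); O,Z=b["o"],b["Z"]; YAW=-0.09
def rot(tilt): # closing line along bath x, tool x = bath y when down; tilt>0 leans tool z to bath +y
    return R.from_euler("xyz",[np.pi,0,YAW+np.pi/2])*R.from_euler("y",tilt)
def plan(p1,R1,n):
    p0,R0,s=pose(); rv=(R0.inv()*R1).as_rotvec()/n; Rd=R.from_rotvec(rv).as_matrix()
    A=sum(np.linalg.matrix_power(Rd,k) for k in range(n))
    d=np.linalg.solve(A,R0.inv().apply(np.asarray(p1)-p0))
    print(n,"rows of",d.round(1),rv.round(3)," q",s["qpos"].round(2),"t",s["clock"],"w",round(s["width"],1))
E
python3 - <<'E'
from h import *
for n,c,z in(("top",(409,266),62),("scene",(347,190),62)):
    im=cv2.imread(f"pics/{n}0.png"); g=cv2.cvtColor(im,6)
    m=(g>70).astype(np.uint8); x,y=c; w=np.zeros_like(m); w[y-24:y+24,x-24:x+24]=m[y-24:y+24,x-24:x+24]
    k,_=cv2.findContours(w,0,1); k=max(k,key=cv2.contourArea); h=cv2.convexHull(k)
    print(n,cv2.boundingRect(k),cv2.fitEllipse(h))
    if n=="top":
        P=np.array([onz(n,p[0],62)[:2] for p in k]); print(cv2.minEnclosingCircle(P.astype(np.float32)))
    # upper half of contour belongs to the rim
    e=[p[0] for p in k if p[0][1]<y]; P=np.array([onz(n,p,62)[:2] for p in e])
    A=np.c_[2*P,np.ones(len(P))]; s=np.linalg.lstsq(A,(P**2).sum(1),rcond=None)[0]; print("circle",s[:2],np.sqrt(s[2]+s[0]**2+s[1]**2))
cup=np.r_[481,-305,0]; r=rot(.65); g=cup+[0,0,35]+24*r.as_matrix()[:,2]
print(g, g-130*r.as_matrix()[:,2]); plan(g-130*r.as_matrix()[:,2]+[0,0,40],r,12)
E
```

```text
top (392, 250, 35, 34) ((408.9332275390625, 266.2679748535156), (33.370147705078125, 34.222877502441406), 97.4104995727539)
((480.3904113769531, -304.4727783203125), 37.538604736328125)
circle [ 480.56865356 -305.70049253] 35.6622995720227
scene (326, 166, 45, 40) ((348.0180969238281, 173.40283203125), (45.522438049316406, 61.98482131958008), 3.248990774154663)
circle [ 492.67281844 -343.15129355] 54.206201564216975
[ 482.30543863 -290.53431069   15.89398883] [ 475.23431273 -368.89012781  119.38488265]
12 rows of [31.7  4.8 15.7] [ 0.032  0.047 -0.096]  q [ 1.23  0.63  0.04  1.52 -0.03  1.   -0.02] t 0.1 w 85.5
```

```bash
python3 nudge.py '[[32,5,16,0.032,0.047,-0.096,85],[32,5,16,0.032,0.047,-0.096,85],[32,5,16,0.032,0.047,-0.096,85],[32,5,16,0.032,0.047,-0.096,85],[32,5,16,0.032,0.047,-0.096,85],[32,5,16,0.032,0.047,-0.096,85],[32,5,16,0.032,0.047,-0.096,85],[32,5,16,0.032,0.047,-0.096,85],[32,5,16,0.032,0.047,-0.096,85],[32,5,16,0.032,0.047,-0.096,85],[32,5,16,0.032,0.047,-0.096,85],[32,5,16,0.032,0.047,-0.096,85]]'
python3 - <<'E'
from h import *
print(onz("scene",(347,183),62),onz("scene",(347,184),62))
cup=np.r_[481,-305,0]; r=rot(.65); g=cup+[0,0,35]+24*r.as_matrix()[:,2]
plan(g-110*r.as_matrix()[:,2],r,4)
E
```

```text
clock: 1.3
eef_pos: [480.5, -367.1, 156.0]
tool_rot: [3.141, -0.646, 1.479]
force: [1.0, -0.1, 0.2]
width: 85.2
gripper_force: 0.0
[ 479.36085067 -301.59935661   62.        ] [ 476.93490547 -297.61230152   62.        ]
4 rows of [-6.  -1.3 12. ] [ 0.     0.001 -0.   ]  q [ 1.1   0.96 -0.5   1.34 -0.11  1.32  0.68] t 1.3 w 85.2
```

```bash
python3 nudge.py '[[-6,-1.3,12,0,0,0,85],[-6,-1.3,12,0,0,0,85],[-6,-1.3,12,0,0,0,85],[-6,-1.3,12,0,0,0,85],[0,0,15,0,0,0,85],[0,0,15,0,0,0,85],[0,0,0,0,0,0,85]]'
python3 - <<'E'
from h import *
cup=np.r_[481,-305,0]; r=rot(.65); g=cup+[0,0,35]+24*r.as_matrix()[:,2]
plan(g,r,5)
t=vision.get_image("top");s=vision.get_image("scene")
a=cv2.resize(t[210:330,350:470],(480,480),interpolation=2);c=cv2.resize(s[120:240,290:410],(480,480)[:2],interpolation=2)
cv2.imwrite("pics/pre.png",cv2.resize(np.hstack([a,c]),(800,400)))
E
```

```text
clock: 2.0
eef_pos: [476.2, -339.0, 78.0]
tool_rot: [-3.137, -0.646, 1.473]
force: [0.3, 0.4, -0.5]
width: 85.0
gripper_force: 0.0
5 rows of [ 0.3  0.3 15.8] [ 0.     0.001 -0.001]  q [ 1.09  1.03 -0.49  1.44 -0.1   1.15  0.7 ] t 2.0 w 85.0
```

View pics/pre.png

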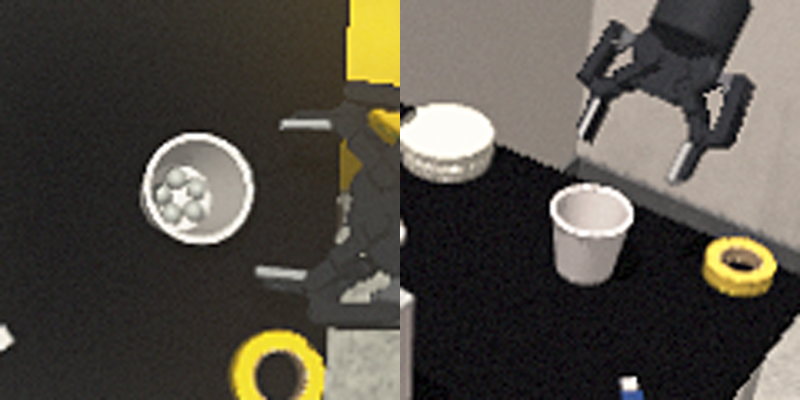

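The fingers straddle the beaker symmetrically. In the crop the beaker centre is at (198,189) and the fingers are at rows 125 and 272. I'll advance and close.

```bash
python3 nudge.py '[[0.3,0,16,0,0,0,85],[0.3,0,16,0,0,0,85],[0.3,0,16,0,0,0,85],[0.3,0,16,0,0,0,85],[0.3,0,14,0,0,0,85],[0,0,0,0,0,0,85],[0,0,0,0,0,0,50],[0,0,0,0,0,0,50],[0,0,0,0,0,0,50],[0,0,0,0,0,0,50],[0,0,0,0,0,0,50],[0,0,0,0,0,0,50]]'
python3 nudge.py '[[0,0,0,0,0,0,40],[0,0,0,0,0,0,40],[0,0,0,0,0,0,40],[0,0,0,0,0,0,40],[0,0,0,0,0,0,40]]'
```

```text
clock: 3.3
eef_pos: [482.7, -294.2, 19.8]
tool_rot: [3.14, -0.642, 1.475]
force: [-2.0, -1.7, 5.8]
width: 63.5
gripper_force: 62.4
clock: 3.8
eef_pos: [482.7, -294.2, 19.8]
tool_rot: [3.14, -0.642, 1.475]
force: [-1.5, -2.1, 6.4]
width: 63.1
gripper_force: 62.3
```

```bash
python3 nudge.py '[[3,0,-4,0,0,0,40],[9,0,-12,0,0,0,40],[12,0,-16,0,0,0,40],[12,0,-16,0,0,0,40],[12,0,-16,0,0,0,40],[12,0,-16,0,0,0,40],[12,0,-16,0,0,0,40],[12,0,-16,0,0,0,40],[9,0,-12,0,0,0,40],[3,0,-4,0,0,0,40],[0,0,0,0,0,0,40]]'
python3 - <<'E'
from h import *
r=rot(.645); P=O+Z@[0,-112,174]
plan(P+20*r.as_matrix()[:,2],r,12)
E
```

```text
clock: 4.9
eef_pos: [482.5, -292.8, 179.2]
tool_rot: [3.14, -0.642, 1.476]
force: [0.5, 0.7, -1.2]
width: 63.0
gripper_force: 64.0
12 rows of [16.   4.7 14.2] [ 0.  0. -0.]  q [ 1.07  0.86 -0.53  1.51 -0.16  1.2   0.62] t 4.9 w 63.0
```

```bash
python3 nudge.py '[[8,2.4,7,0,0,0,40],[17.6,5.1,15.6,0,0,0,40],[17.6,5.1,15.6,0,0,0,40],[17.6,5.1,15.6,0,0,0,40],[17.6,5.1,15.6,0,0,0,40],[17.6,5.1,15.6,0,0,0,40],[17.6,5.1,15.6,0,0,0,40],[17.6,5.1,15.6,0,0,0,40],[17.6,5.1,15.6,0,0,0,40],[17.6,5.1,15.6,0,0,0,40],[17.6,5.1,15.6,0,0,0,40],[8,2.4,7,0,0,0,40]]'
python3 nudge.py '[[0,0,0,0,0,0,40],[0,0,0,0,0,0,40]]'
python3 - <<'E'
from h import *
r=rot(.645); P=O+Z@[0,-112,174]
plan(P+20*r.as_matrix()[:,2],r,1)
r=rot(-.75); plan(P+20*r.as_matrix()[:,2],r,12)
t=vision.get_image("top");s=vision.get_image("scene")
a=t[100:280,200:380];c=s[100:280,170:350]
cv2.imwrite("pics/pour0.png",cv2.resize(np.hstack([a,c]),(800,400)))
E
```

```text
clock: 6.1
eef_pos: [561.3, -39.5, 157.3]
tool_rot: [-3.139, -0.646, 1.478]
force: [0.0, 0.5, -0.9]
width: 63.4
gripper_force: 64.0
clock: 6.3
eef_pos: [561.9, -44.3, 157.0]
tool_rot: [-3.141, -0.643, 1.474]
force: [-0.5, 0.5, -1.4]
width: 63.0
gripper_force: 64.0
1 rows of [2.1 0.3 0.3] [ 0.003  0.002 -0.005]  q [ 0.76  0.81 -0.6   1.77 -0.29  0.81  0.4 ] t 6.3 w 63.0
12 rows of [-2.2  0.  -0.2] [-0.    -0.116 -0.001]  q [ 0.76  0.81 -0.6   1.77 -0.29  0.81  0.4 ] t 6.3 w 63.0
```

View pics/pour0.png

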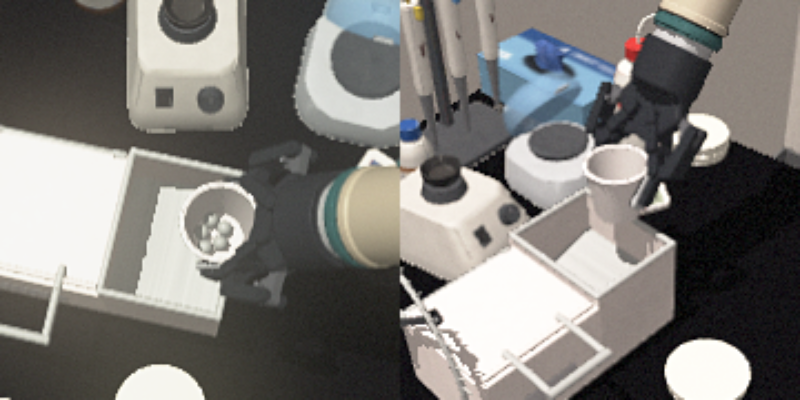

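All five balls are in the beaker, which is over the right half of the hopper. I'll tilt about the grasp point.

```bash
python3 nudge.py '[[-2.2,0,-0.2,0,-0.116,0,40],[-2.2,0,-0.2,0,-0.116,0,40],[-2.2,0,-0.2,0,-0.116,0,40],[-2.2,0,-0.2,0,-0.116,0,40],[-2.2,0,-0.2,0,-0.116,0,40],[-2.2,0,-0.2,0,-0.116,0,40],[-2.2,0,-0.2,0,-0.116,0,40],[-2.2,0,-0.2,0,-0.116,0,40],[-2.2,0,-0.2,0,-0.116,0,40],[-2.2,0,-0.2,0,-0.116,0,40],[0,0,0,0,0,0,40]]'
python3 - <<'E'
from h import *
P=O+Z@[0,-112,174]
r=rot(-1.03); plan(P+20*r.as_matrix()[:,2],r,12)
p,q,s=pose(); print(Z.T@(p-20*q.as_matrix()[:,2]-O))
E
```

```text
clock: 7.5
eef_pos: [560.7, -58.8, 154.9]
tool_rot: [-3.139, 0.515, 1.485]
force: [0.3, 1.7, -2.7]
width: 62.8
gripper_force: 64.4
12 rows of [-1.3  0.   0.2] [-0.    -0.043  0.   ]  q [-0.38  0.71  0.23  1.81  0.47  0.85 -0.64] t 7.5 w 62.8
[  -0.22032462 -106.45671271  172.25708884]
```

```bash
python3 nudge.py '[[-1.3,0,0.2,0,-0.043,0,40],[-1.3,0,0.2,0,-0.043,0,40],[-1.3,0,0.2,0,-0.043,0,40],[-1.3,0,0.2,0,-0.043,0,40],[-1.3,0,0.2,0,-0.043,0,40],[-1.3,0,0.2,0,-0.043,0,40],[-1.3,0,0.2,0,-0.043,0,40],[-1.3,0,0.2,0,-0.043,0,40],[-1.3,0,0.2,0,-0.043,0,40],[-1.3,0,0.2,0,-0.043,0,40],[-1.3,0,0.2,0,-0.043,0,40],[-1.3,0,0.2,0,-0.043,0,40]]'
python3 nudge.py '[[0,0,0,0,0,0,40],[0,0,0,0,0,0,40],[0,0,0,0,0,0,40],[0,0,0,0,0,0,40],[0,0,0,0,0,0,40]]'
python3 - <<'E'
from h import *
t=vision.get_image("top");s=vision.get_image("scene")
p,q,st=pose(); print(Z.T@(p-20*q.as_matrix()[:,2]-O),st["qpos"].round(2))
a=t[100:280,200:380];c=s[100:280,170:350]
cv2.imwrite("pics/pour1.png",cv2.resize(np.hstack([a,c]),(800,400),interpolation=2))
E
```

```text
clock: 8.7
eef_pos: [559.1, -77.0, 165.9]
tool_rot: [3.141, 1.036, 1.475]
force: [-0.5, 0.2, -0.6]
width: 62.8
gripper_force: 64.5
clock: 9.2
eef_pos: [559.0, -77.4, 166.3]
tool_rot: [3.14, 1.032, 1.473]
force: [0.0, -0.6, -1.1]
width: 63.1
gripper_force: 64.3
[-1.28346633e-01 -1.17716391e+02  1.76447303e+02] [-0.65  0.96  0.42  1.73  0.65  1.1  -0.89]
```

View pics/pour1.png

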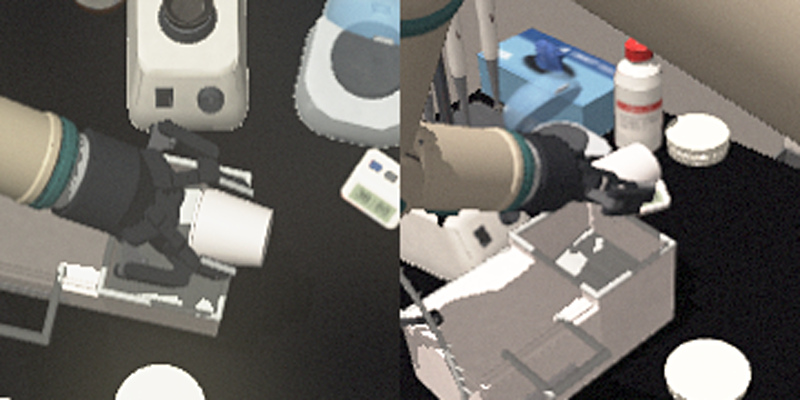

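The beaker is tilted about 96° with its mouth inside the hopper. I'll tip it slightly further, then return it upright and check that it is empty.

```bash
python3 nudge.py '[[-1,0,0,0,-0.05,0,40],[-1,0,0,0,-0.05,0,40],[-1,0,0,0,-0.05,0,40],[0,0,0,0,0,0,40],[0,0,0,0,0,0,40],[0,0,0,0,0,0,40]]'
python3 nudge.py '[[2.4,0,0,0,0.12,0,40],[2.8,0,0,0,0.14,0,40],[2.8,0,0,0,0.14,0,40],[2.8,0,0,0,0.14,0,40],[2.8,0,0,0,0.14,0,40],[2.8,0,0,0,0.14,0,40],[2.8,0,0,0,0.14,0,40],[2.8,0,0,0,0.14,0,40],[2.8,0,0,0,0.14,0,40],[2.8,0,0,0,0.14,0,40],[2.8,0,0,0,0.14,0,40],[2.8,0,0,0,0.14,0,40]]'
python3 nudge.py '[[2.8,0,0,0,0.14,0,40],[0,0,0,0,0,0,40],[0,0,0,0,0,0,40]]'
python3 - <<'E'
from h import *
t=vision.get_image("top");s=vision.get_image("scene")
r=rot(.645); p=np.r_[482.7,-294.2,19.8]; plan(p+[0,0,165],r,12)
a=t[130:270,140:350];c=s[100:300,150:350]
cv2.imwrite("pics/after.png",np.hstack([cv2.resize(a,(480,320),interpolation=2),cv2.resize(c,(320,320),interpolation=2)]))
E
```

```text
clock: 9.9
eef_pos: [559.0, -78.7, 168.9]
tool_rot: [3.14, 1.183, 1.474]
force: [-0.1, -0.1, -0.5]
width: 62.9
gripper_force: 64.3
clock: 11.1
eef_pos: [561.5, -53.6, 158.0]
tool_rot: [3.138, -0.481, 1.475]
force: [-0.5, 0.2, -3.0]
width: 62.6
gripper_force: 64.1
clock: 11.4
eef_pos: [560.9, -50.9, 157.1]
tool_rot: [-3.14, -0.615, 1.471]
force: [0.5, 1.1, -0.3]
width: 63.2
gripper_force: 64.3
12 rows of [-15.8  -4.7 -14.2] [ 0.     0.002 -0.   ]  q [ 0.73  0.79 -0.57  1.77 -0.29  0.81  0.41] t 11.5 w 63.2
```

View pics/after.png

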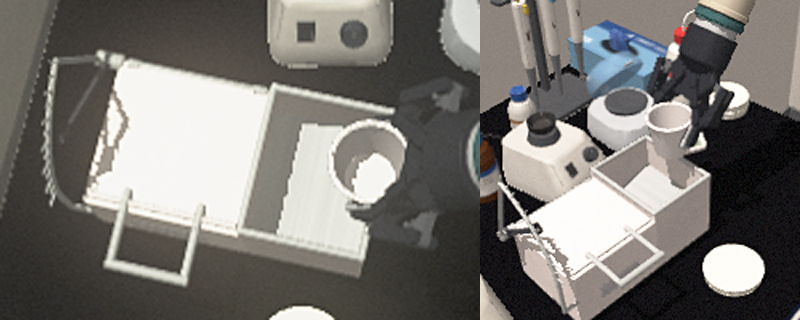

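The beaker is empty, no balls lie on the worktop, and the hopper slope looks clear, so the balls have rolled into the basin. I'll put the beaker back.

```bash
python3 nudge.py '[[-8,-2.4,-7,0,0.002,0,40],[-17.4,-5.1,-15.6,0,0.002,0,40],[-17.4,-5.1,-15.6,0,0.002,0,40],[-17.4,-5.1,-15.6,0,0.002,0,40],[-17.4,-5.1,-15.6,0,0.002,0,40],[-17.4,-5.1,-15.6,0,0.002,0,40],[-17.4,-5.1,-15.6,0,0.002,0,40],[-17.4,-5.1,-15.6,0,0.002,0,40],[-17.4,-5.1,-15.6,0,0.002,0,40],[-17.4,-5.1,-15.6,0,0.002,0,40],[-17.4,-5.1,-15.6,0,0.002,0,40],[-8,-2.4,-7,0,0.002,0,40]]'
python3 nudge.py '[[0,0,0,0,0,0,40],[0,0,0,0,0,0,40]]'
python3 - <<'E'
from h import *
r=R.from_euler("xyz",[3.14,-.642,1.475]); p=np.r_[482.7,-294.2,19.8]; plan(p+[0,0,12],r,9)
E
```

```text
clock: 12.7
eef_pos: [481.6, -298.5, 183.9]
tool_rot: [3.141, -0.637, 1.475]
force: [0.0, -0.6, -1.9]
width: 63.1
gripper_force: 64.2
clock: 12.9
eef_pos: [482.5, -294.6, 184.0]
tool_rot: [3.141, -0.642, 1.478]
force: [0.2, -0.2, 0.4]
width: 63.1
gripper_force: 64.3
9 rows of [-10.1   0.   13.6] [-0. -0.  0.]  q [ 1.06  0.85 -0.51  1.5  -0.17  1.22  0.64] t 12.9 w 63.1
```

```bash
python3 nudge.py '[[-10.1,0,13.6,0,0,0,40],[-10.1,0,13.6,0,0,0,40],[-10.1,0,13.6,0,0,0,40],[-10.1,0,13.6,0,0,0,40],[-10.1,0,13.6,0,0,0,40],[-10.1,0,13.6,0,0,0,40],[-10.1,0,13.6,0,0,0,40],[-10.1,0,13.6,0,0,0,40],[-10.1,0,13.6,0,0,0,40],[0,0,0,0,0,0,40]]'
python3 nudge.py '[[-1.8,0,2.4,0,0,0,40],[-1.8,0,2.4,0,0,0,40],[-1.8,0,2.4,0,0,0,40],[0,0,0,0,0,0,40]]'
python3 nudge.py '[[-0.9,0,1.2,0,0,0,40],[0,0,0,0,0,0,40],[0,0,0,0,0,0,40]]'
```

```text
clock: 13.9
eef_pos: [480.6, -295.1, 28.4]
tool_rot: [-3.137, -0.644, 1.473]
force: [-0.3, 1.4, -1.2]
width: 63.1
gripper_force: 64.3
clock: 14.3
eef_pos: [482.0, -296.0, 22.1]
tool_rot: [3.141, -0.641, 1.476]
force: [-0.1, -0.8, -1.2]
width: 63.1
gripper_force: 64.3
clock: 14.6
eef_pos: [482.1, -295.9, 20.6]
tool_rot: [3.141, -0.641, 1.475]
force: [0.7, -0.3, -0.8]
width: 62.9
gripper_force: 64.3
```

```bash
python3 nudge.py '[[-0.6,0,0.8,0,0,0,40],[0,0,0,0,0,0,40],[0,0,0,0,0,0,40]]'
python3 nudge.py '[[0,0,0,0,0,0,66],[0,0,0,0,0,0,72],[0,0,0,0,0,0,78],[0,0,0,0,0,0,85],[0,0,0,0,0,0,85],[0,0,0,0,0,0,85],[0,0,-10,0,0,0,85],[0,0,-16,0,0,0,85],[0,0,-16,0,0,0,85],[0,0,-16,0,0,0,85],[0,0,-16,0,0,0,85],[0,0,-16,0,0,0,85]]'
python3 - <<'E'
from h import *
t=vision.get_image("top");s=vision.get_image("scene")
a=t[210:330,350:470];c=s[120:240,290:410]
cv2.imwrite("pics/put.png",cv2.resize(np.hstack([a,c]),(800,400),interpolation=2))
p,q,_=pose(); plan(p+[20,0,110],q,3)
E
```

```text
clock: 14.9
eef_pos: [482.1, -295.9, 19.9]
tool_rot: [3.141, -0.642, 1.476]
force: [-1.3, -1.1, 1.5]
width: 62.9
gripper_force: 64.1
clock: 16.1
eef_pos: [476.8, -350.5, 92.8]
tool_rot: [3.141, -0.641, 1.475]
force: [1.2, -1.0, -0.7]
width: 85.4
gripper_force: 0.0
3 rows of [ 22.3   6.7 -29.1] [0. 0. 0.]  q [ 1.09  1.01 -0.47  1.41 -0.12  1.18  0.71] t 16.2 w 85.0
```

View pics/put.png

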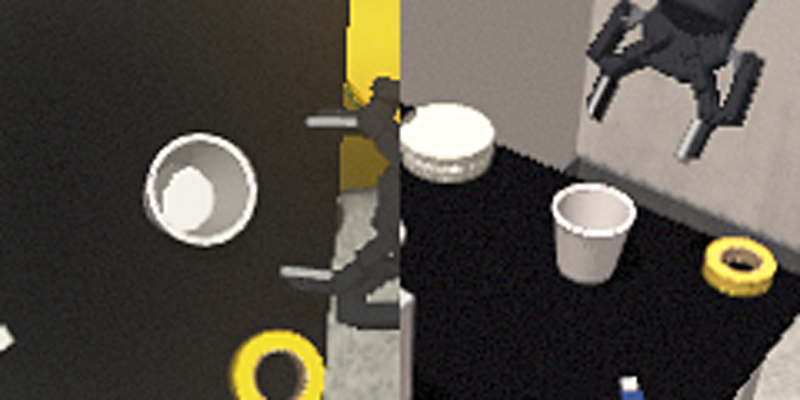

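The beaker stands upright and empty, centred at crop (200,190), and the fingers are clear of it. Next is the bar.

```bash
python3 nudge.py '[[22.3,6.7,-29,0,0,0,40],[22.3,6.7,-29,0,0,0,40],[22.3,6.7,-29,0,0,0,40]]'
python3 - <<'E'
from h import *
plan([456,123.6,190],rot(0),12)
E
```

```text
clock: 16.5
eef_pos: [496.9, -349.2, 202.2]
tool_rot: [-3.14, -0.643, 1.475]
force: [0.5, -0.7, -1.1]
width: 43.1
gripper_force: 0.0
12 rows of [36.9 -7.  14.5] [ 0.    -0.054 -0.   ]  q [ 1.07  0.9  -0.49  1.32 -0.15  1.36  0.64] t 16.5 w 43.1
```

```bash
python3 nudge.py '[[37,-7,14.5,0,-0.054,0,40],[37,-7,14.5,0,-0.054,0,40],[37,-7,14.5,0,-0.054,0,40],[37,-7,14.5,0,-0.054,0,40],[37,-7,14.5,0,-0.054,0,40],[37,-7,14.5,0,-0.054,0,40],[37,-7,14.5,0,-0.054,0,40],[37,-7,14.5,0,-0.054,0,40],[37,-7,14.5,0,-0.054,0,40],[37,-7,14.5,0,-0.054,0,40],[37,-7,14.5,0,-0.054,0,40],[37,-7,14.5,0,-0.054,0,40]]'
python3 nudge.py '[[0,0,0,0,0,0,40],[0,0,0,0,0,0,40]]'
python3 - <<'E'
from h import *
plan([456,123.6,89],rot(0),10)
E
```

```text
clock: 17.7
eef_pos: [457.5, 126.1, 187.7]
tool_rot: [3.14, 0.008, 1.476]
force: [1.8, 0.5, 0.0]
width: 39.8
gripper_force: 0.0
clock: 17.9
eef_pos: [456.7, 126.9, 187.3]
tool_rot: [-3.14, 0.006, 1.482]
force: [-0.2, -1.0, 0.2]
width: 40.3
gripper_force: 0.0
10 rows of [-0.3 -0.   9.8] [-0.     0.001  0.   ]  q [-0.14  0.46 -0.27  2.03  0.2   0.68 -0.63] t 17.9 w 40.3
```

```bash
python3 nudge.py '[[-0.3,0,12,0,0,0,40],[-0.3,0,14,0,0,0,40],[-0.3,0,14,0,0,0,40],[-0.3,0,14,0,0,0,40],[-0.3,0,14,0,0,0,40],[-0.3,0,14,0,0,0,40],[-0.3,0,12,0,0,0,40],[-0.3,0,4,0,0,0,40],[0,0,0,0,0,0,40]]'
python3 nudge.py '[[0,0,0,0,0,0,25],[0,0,0,0,0,0,15],[0,0,0,0,0,0,4],[0,0,0,0,0,0,0],[0,0,0,0,0,0,0],[0,0,0,0,0,0,0]]'
python3 - <<'E'
from h import *
t=vision.get_image("top");s=vision.get_image("scene")
a=t[140:300,150:310];c=s[180:340,140:300]
cv2.imwrite("pics/bar.png",cv2.resize(np.hstack([a,c]),(800,400),interpolation=2))
p,q,st=pose();print(p,Z.T@(p-O),st["force"],st["qpos"].round(2))
E
```

```text
clock: 18.8
eef_pos: [457.7, 119.3, 89.5]
tool_rot: [-3.141, 0.007, 1.472]
force: [0.2, 0.1, -1.0]
width: 39.6
gripper_force: 0.0
clock: 19.4
eef_pos: [456.5, 121.3, 89.9]
tool_rot: [-3.14, 0.007, 1.476]
force: [-5.4, -0.3, 5.4]
width: 8.0
gripper_force: 58.7
[456.56584595 121.27421739  89.89308098] [-120.18141832   53.61457916   89.89308098] [-5.23421928  0.52156794  4.76531152] [-0.19  0.62 -0.19  2.12  0.28  0.43 -0.7 ]
```

View pics/bar.png

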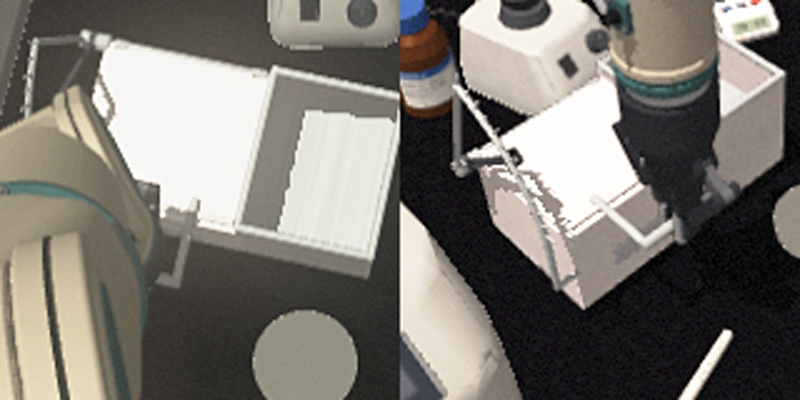

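The bar is gripped at its middle with 59 N and the cover is still shut. I'll raise it along the arc to about 0.6 rad.

```bash
python3 nudge.py '[[0,0.7,-9.2,0,0,0,0],[0,0.7,-9.2,0,0,0,0],[0,1.6,-9.1,0,0,0,0],[0,1.6,-9.1,0,0,0,0],[0,0,0,0,0,0,0]]'
python3 nudge.py '[[0,2.5,-8.9,0,0,0,0],[0,2.5,-8.9,0,0,0,0],[0,3.4,-8.6,0,0,0,0],[0,3.4,-8.6,0,0,0,0],[0,4.2,-8.3,0,0,0,0],[0,4.2,-8.3,0,0,0,0],[0,5,-7.8,0,0,0,0],[0,5,-7.8,0,0,0,0],[0,0,0,0,0,0,0],[0,0,0,0,0,0,0]]'
python3 - <<'E'
from h import *
t=vision.get_image("top");s=vision.get_image("scene")
cv2.imwrite("pics/t_up.png",t);cv2.imwrite("pics/s_up.png",s)
a=t[120:280,150:310];c=s[140:300,140:300]
cv2.imwrite("pics/up.png",cv2.resize(np.hstack([a,c]),(800,400),interpolation=2))
p,q,st=pose();b=Z.T@(p-19*q.as_matrix()[:,2]-O);print(b,st["force"],st["qpos"].round(2),"t",np.arctan2(b[2]-103,65-b[0])-np.arctan2(5,185),"rad",np.hypot(b[2]-103,65-b[0]))
E
```

```text
clock: 20.0
eef_pos: [461.0, 120.9, 127.4]
tool_rot: [-3.14, 0.007, 1.475]
force: [-6.1, 0.5, -2.8]
width: 7.6
gripper_force: 58.6
clock: 21.0
eef_pos: [489.6, 118.3, 194.3]
tool_rot: [-3.137, 0.008, 1.475]
force: [-11.5, 0.5, 3.4]
width: 7.8
gripper_force: 58.5
[-87.00079539  53.77909242 213.23348957] [-10.52287978  -0.45246663   2.7315231 ] [-0.1   0.49 -0.28  1.95  0.2   0.74 -0.59] t 0.6004296579829719 rad 187.76491691157887
```

View pics/up.png

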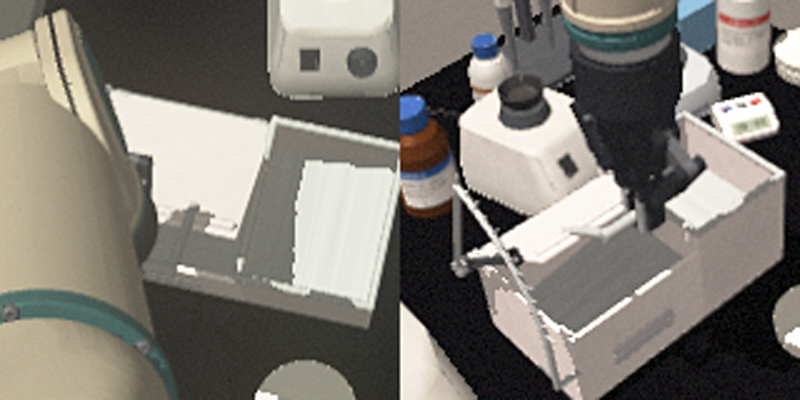

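The cover is up at about 0.60 rad with the basin visible, and the pointer, with its knob near (505,258), is untouched. I'll raise it a little more, to 0.665.

```bash
python3 nudge.py '[[0,2,-4.6,0,0,0,0],[0,3,-4.6,0,0,0,0],[0,0,0,0,0,0,0],[0,0,0,0,0,0,0],[0,0,0,0,0,0,0],[0,0,0,0,0,0,0]]'
python3 - <<'E'
from h import *
p,q,st=pose();b=Z.T@(p-19*q.as_matrix()[:,2]-O);print(b,st["force"],st["gripper_force"],"t",np.arctan2(b[2]-103,65-b[0])-np.arctan2(5,185),"rad",np.hypot(b[2]-103,65-b[0]))
t=vision.get_image("top");s=vision.get_image("scene")
o=cv2.resize(s[150:280,150:280],(600,600),interpolation=2)
cv2.imwrite("pics/fin.png",o)
# expected cover left edge (y'=131, top ~ hinge line) and pointer in crop pixels
for tt in(.6,.66,.72):
    P=[O+Z@[65-L*np.cos(tt),y,103+L*np.sin(tt)] for y,L in((131,0),(131,135),(141,0),(141,128))]
    P.append(O+Z@[65-185*np.cos(tt)+5*np.sin(tt),56+34,103+185*np.sin(tt)+5*np.cos(tt)])
    print(tt,((proj("scene",P)-150+.5)*600/130-.5).round(0).tolist())
E
```

```text
clock: 21.7
eef_pos: [496.1, 117.7, 203.3]
tool_rot: [-3.139, 0.008, 1.475]
force: [-5.6, -0.8, -0.9]
width: 7.5
gripper_force: 58.7
[-80.44255962  53.79497106 222.29642229] [-5.63847469 -0.81232742 -0.93634282] 58.74801456928253 t 0.6599350063428107 rad 188.1094748279591
0.6 [[95.0, 427.0], [208.0, 435.0], [78.0, 438.0], [182.0, 447.0], [333.0, 376.0]]
0.66 [[95.0, 427.0], [199.0, 419.0], [78.0, 438.0], [173.0, 432.0], [320.0, 353.0]]
0.72 [[95.0, 427.0], [189.0, 402.0], [78.0, 438.0], [164.0, 416.0], [306.0, 329.0]]
```

View pics/fin.png

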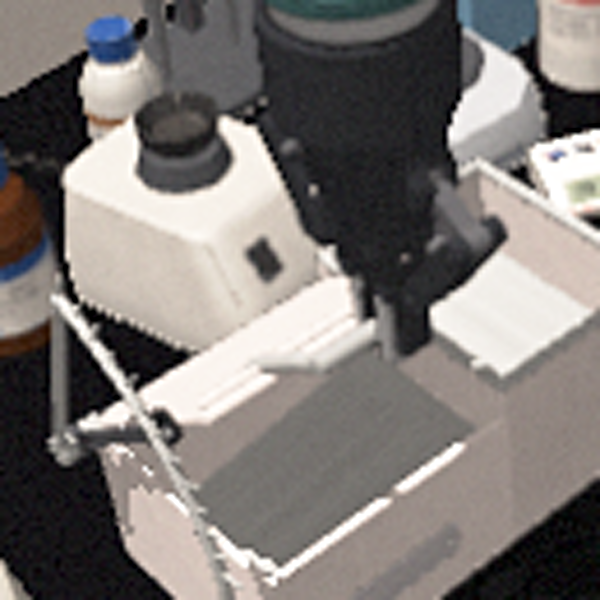

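```bash
python3 nudge.py '[[0,0.8,-1.5,0,0,0,0],[0,0,0,0,0,0,0],[0,0,0,0,0,0,0],[0,0,0,0,0,0,0],[0,0,0,0,0,0,0],[0,0,0,0,0,0,0]]'
python3 - <<'E'
from h import *
print(read_state()["qd"].round(4)); print(job.finish_job())
E
```

```text
clock: 22.4
eef_pos: [497.2, 117.6, 204.7]
tool_rot: [-3.14, 0.008, 1.475]
force: [-6.0, -0.7, -1.7]
width: 7.9
gripper_force: 58.8
[-0.0013 -0.0008 -0.0004 -0.0012 -0.0005  0.0011 -0.0007]
the job is handed in; nothing more can be done
None
```

I poured out the beaker, put it back upright and let go, and handed in at 22.4 s with the cover held at about 0.67 rad (pointer measured at about 0.665); no balls were left in the beaker or seen on the worktop, but I never saw them in the basin, and no verdict was returned.

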